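Slide the cassette carrier home under the reader's scan head

TASK

Load the test reader: push the flat grey carrier with the cassette lying in it along the cabinet top, between the rails and under the low white scan head, until its leading edge rests squarely against the stop bar at the far end of the rails. Slide it flat with the fingertips, without lifting or tipping it, and keep the cassette in its recess. Leave the two dropper bottles and the timer where they stand, and take the hand away at the end.

Things in the scene. Friction and masses are not known exactly. Their poses are not given: they have to be found in the camera images.
- reader: Strip reader, fixed: a white scan head, 50 mm long (x) x 124 wide (y), bridges a lane on two grey legs. Head underside 14 mm above the surface, top 51 mm. The carrier slides on the cabinet top itself. Origin: on the surface under the middle of the head. x is the direction in which the carrier slides in, from the mouth to the stop; z up.
- reader_stop (a point): Middle of the inner face of the stop bar (12 mm high, across the lane) that the carrier's leading edge must rest against; 60 mm in +x of the reader's origin, 6 mm above the surface.
- carrier: Loose flat grey carrier, 120 mm long (x) x 66 wide (y), about 0.2 kg, 9 mm high; across its rear end stands a push plate 66 wide, 8 thick, 26 mm high, too tall for the bridge: it stays outside. Origin: centre of the underside; x to the low leading end, z up. When home, its origin and axes meet the reader's. It starts before the mouth, off the lane's line and askew.
- carrier_push (a point): Middle of the rear face of the carrier's push plate, 60 mm in -x of the carrier's origin, 13 mm above the surface: the place to push.
- cassette: White test cassette, 70 x 22 x 6 mm, lying loose in the carrier's 76 x 26 mm recess, on the recess floor 4 mm above the carrier's underside, at its middle. Origin: centre of its underside; x along its length.
- dropper_a: Small reagent dropper bottle with red cap, 25 mm wide, 74 high, loose, standing on one side of the reader's mouth, the other bottle on the other side. Origin: centre of the underside; z up.
- dropper_b: Small brown dropper bottle with white cap, 25 mm wide, 74 high, loose, standing on one side of the reader's mouth, the other bottle on the other side. Origin: centre of the underside; z up.
- timer: White interval timer with a black dial on top, 64 x 64 x 48 mm, loose, standing on the cabinet top near its front edge. Origin: centre of the underside; z up.
- reader_mouth (a point): Middle of the lane's mouth, on the surface, 46 mm in -x of the reader's origin. The aluminium rails beside the lane are 12 mm high; here they stand 104 mm apart and narrow within 31 mm to a straight lane 76 mm wide that runs to the stop bar. Axes as the reader's.
There are look-alikes about, which are no part of the job. Leave any black or pink look-alike of the cassette alone.

How it is judged:
On the way:
1. the carrier's leading end is in the lane and under the scan head, flat on the surface (x of carrier in the frame of reader above -0.06 m and y of carrier in the frame of reader between -0.02 and 0.02 m and angle between carrier's own z axis and vertical below 0.05 rad), for 0.1 s.
At the end, for the whole second after the job is handed in: The carrier lies flat and at rest in the lane, its leading edge within 5 mm of the stop bar, within 8 mm of the lane's middle and square to within 4 degrees, with the cassette lying in its recess (x of carrier in the frame of reader between -0.005 and 0.005 m and y of carrier in the frame of reader between -0.008 and 0.008 m and angle between the x axis of carrier and the x axis of reader, either way round below 0.07 rad and angle between carrier's own z axis and vertical below 0.03 rad and height (world z) of carrier below 0.004 m and linear speed of carrier below 0.01 m/s and distance between cassette and carrier below 0.01 m and angle between cassette's own z axis and vertical below 0.06 rad); the robot touches nothing.
It fails at once if the carrier is lifted (more than 8 mm) (height (world z) of carrier above 0.008 m).
It fails at once if the carrier is tipped (more than about 6 degrees) (angle between carrier's own z axis and vertical above 0.1 rad).
It fails at once if the cassette comes out of its recess (distance between cassette and carrier above 0.015 m).
It fails at once if a dropper bottle is knocked or moved (more than 15 mm) (distance of any of dropper_a, dropper_b from where it was at the start of the episode above 0.015 m or angle between any of dropper_a, dropper_b's own z axis and vertical above 0.3 rad).
It fails at once if the timer is moved (more than 15 mm) or tipped (distance of timer from where it was at the start of the episode above 0.015 m or angle between timer's own z axis and vertical above 0.3 rad).
It also fails if it takes over 48 s, if anything falls off the work surface, if the arm or the gripper's body presses on something with over 40 N, if the wrist force passes 120 N, or if a joint passes its speed limit or range.

ROBOT

A 6-joint arm with a two-finger parallel gripper is mounted at the origin on a cart in front of the work surface, level with it; the furniture and walls round the work are solid. World frame = base frame: x ahead of the robot, y to its left, z up, the work surface at z = 0. Lengths are in m, angles in rad, forces in N, time in s.
With the tool pointing down it reaches from about 0.35 to 0.875 m from the base axis. Payload 4.2 kg.
Tool frame: the origin (TCP) lies between the finger pads; the fingertips stand 14 mm ahead of it and the grasp point (between the pads) lies 5 mm behind it (robot.finger_overhang is the distance from the TCP to the fingertips, in m); z points along the fingers, y is the line along which they close (so a half turn about z gives the same grasp; the last joint's range is limited). The gripper opens to 85 mm and grips with 20 to 120 N. Pads are 22 mm wide; open, the fingers measure 114 mm over their backs; the gripper's body (76 mm by 85 mm) begins 54 mm behind the grasp point. The pads swing forward as they close: fully open they stand 13 mm farther back than shut.
Start: joints at [1.514, 0.385, 0.008, 0, -1.194, -0.259], TCP at [0.194, 0.594, 0.207] pointing down, gripper open.
Joint ranges: [-3.14, 3.14], [-1.21, 2.06], [-1.07, 1.41], [-3.16, 2.05], [-2.99, -0.16], [-3.1, 3.1]. Speed limits (rad/s): [2.79, 2.79, 3.14, 3.14, 3.14, 3.14].

INTERFACE

Orientations are given as a unit quaternion [x, y, z, w].
In Python, from plant import robot, vision gives the robot as it stands. Calls block until the motion is done:
- robot.movep(position, orientation): joint-space move of the TCP to a pose.
- robot.move_l(position, rot=None, v=0.15, force_limit=None): straight line of the TCP; rot=None keeps the orientation; v is the mean speed in m/s. With force_limit (N) it stops when the force on the tool has changed by that much, and returns True; else False.
- robot.movej(angles): joint-space move.
- robot.gripper_to(opening, newtons=None): finger opening in m; newtons is the grip in N (None keeps the last); returns when the fingers have stopped.
- robot.hold(seconds).
- robot.inverse_kinematics(position, orientation): joint angles nearest the present ones, or None.
- vision.grab_frame(name): name is "side" or "top"; returns the picture (480x640x3 uint8, red, green, blue); there is no depth.
- vision.camera_model(name): a dict with "intrinsics" (3x3 intrinsics, pixels), "k1" (the pictures are not rectified: a ray, as slopes to the right and down, at radius r is drawn at 1 + k1 r^2 times it, then the intrinsics apply), "extrinsics" (4x4, takes a point from world to camera coordinates). Camera axes: x right, y down, z forward; pixel columns grow to the right and rows downward; lengths in m; the calibration is good to about 2 mm. A picture is of the moment at which its call begins. camera_model takes no time and is no camera call.
A pose or a line that the arm cannot do raises robot.MotionError and nothing moves.
- robot.job_done(): hands the job in; it is judged then, once.
Readings, each from a call of its own:
- robot.current_t(): time.
- robot.current_joint_positions(): joint angles.
- robot.current_qvel(): joint speeds.
- robot.current_tau(): joint torques, N m.
- robot.current_tool_pos(): TCP position.
- robot.current_orientation(): TCP orientation.
- robot.current_wrist_force(): force on the tool from outside, world axes, zero at the start.
- robot.current_wrist_torque(): the same for the moment, N m.
- robot.current_gripper_width(): finger opening in m.
- robot.current_grip_force(): force on a finger pad.
Only numpy, scipy, OpenCV 4.12 (cv2) and the standard library are available. Lean on these libraries where they do the work, as an engineer would, in place of code of your own. Each camera call takes 0.05 s, during which the arm holds its last target. There are 200 camera calls.

## Working session

There is one attempt and no reset: what is moved stays moved. The work goes in short steps, each a Python script; the robot and the scene stay as the last script left them, time stands still between calls to the robot, and variables do not carry over. Pictures are saved under pics/ and viewed, at most 10 in all, crops included, and the job is handed in when it is done.

```bash
mkdir -p pics; ls; python3 - <<'E'
from plant import robot, vision
import cv2,numpy as np
np.set_printoptions(precision=4,suppress=True)
for n in("top","side"):
    f=vision.grab_frame(n); cv2.imwrite(f"pics/{n}0.png",f[:,:,::-1]); m=vision.camera_model(n); print(m)
print(robot.current_t(),robot.current_orientation(),robot.finger_overhang)
E
```

```text
pics
{'intrinsics': array([[513.3123,   0.    , 319.4721],
       [  0.    , 513.3123, 242.8264],
       [  0.    ,   0.    ,   1.    ]]), 'k1': -0.09646332364587501, 'extrinsics': array([[-0.0466, -0.9989, -0.0004, -0.1865],
       [-0.9762,  0.0456, -0.212 ,  0.4891],
       [ 0.2118, -0.0095, -0.9773,  0.9398],
       [ 0.    ,  0.    ,  0.    ,  1.    ]])}
{'intrinsics': array([[528.6333,   0.    , 314.1062],
       [  0.    , 528.6333, 235.4342],
       [  0.    ,   0.    ,   1.    ]]), 'k1': -0.061164911050718376, 'extrinsics': array([[-0.8848, -0.4657,  0.0181,  0.3233],
       [-0.291 ,  0.5218, -0.8019,  0.2569],
       [ 0.364 , -0.7148, -0.5972,  0.6272],
       [ 0.    ,  0.    ,  0.    ,  1.    ]])}
0.1 [ 0.9875 -0.1573 -0.0001  0.001 ] 0.014
```

View pics/top0.png

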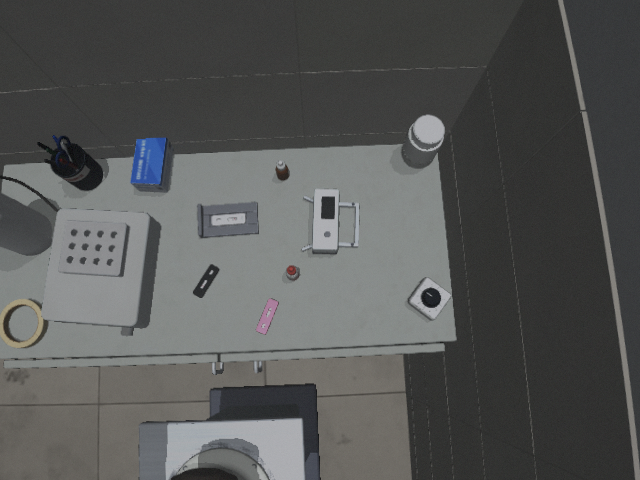

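View pics/side0.png

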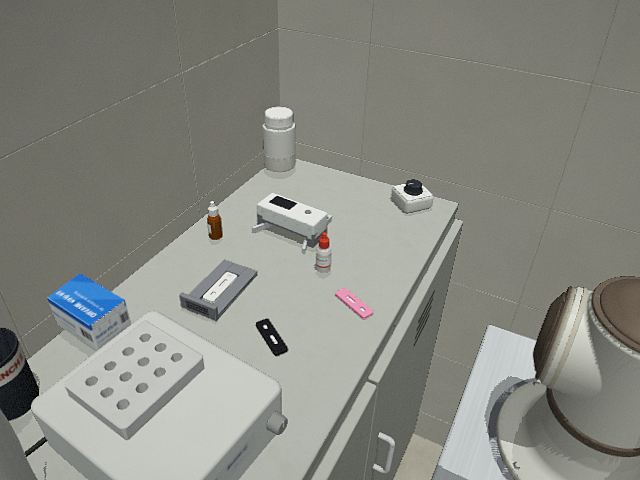

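The top view shows the carrier at about (228,219) with its plate at the left, and the reader at (326,222), its stop bar at about x=357. The bottles are at (282,171) and (292,272), and the timer at (430,297). The slide direction is image right (-y). I'll zoom in for the corners.

```bash
cat > h.py <<'E'
import numpy as np, cv2
from plant import robot, vision
np.set_printoptions(precision=4,suppress=True)
def ray(n,uv):
    m=vision.camera_model(n);K=m["intrinsics"];E=m["extrinsics"]
    d=(np.array(uv,float)-K[:2,2])/K[0,0]
    s=d.copy()
    for _ in range(10): s=d/(1+m["k1"]*(s@s))
    R=E[:3,:3]; return -R.T@E[:3,3], R.T@np.r_[s,1]
def at(n,uv,z):
    c,d=ray(n,uv); return c+d*(z-c[2])/d[2]
def proj(n,p):
    m=vision.camera_model(n);K=m["intrinsics"];E=m["extrinsics"]
    q=E[:3,:3]@p+E[:3,3]; s=q[:2]/q[2]; s=s*(1+m["k1"]*(s@s)); return K[:2,:2]@s+K[:2,2]
E
python3 - <<'E'
import cv2
f=cv2.imread('pics/top0.png')[155:290,185:375]
cv2.imwrite('pics/c0.png',cv2.resize(f,None,fx=4.2,fy=4.2,interpolation=cv2.INTER_CUBIC))
E
```

```text
(no output)
```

View pics/c0.png

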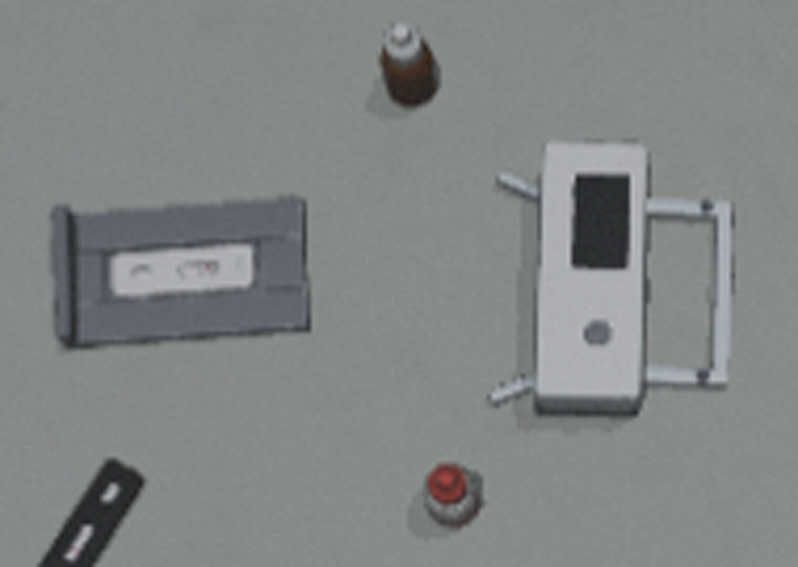

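The crop shows these points in crop pixels:

| Item | Points |
|---|---|
| Carrier leading corners | (305,198), (309,328) |
| Plate corners | (53,208), (63,346) |
| Head top corners | (546,143), (646,143), (637,404), (536,402) |
| Stop inner edge | (715,212) to (710,372) |

Next I turn these into positions.

```bash
python3 - <<'E'
from h import *
P=lambda u,v,z: at("top",(u/4.2+185-.4,v/4.2+155-.4),z)
L=[P(305,198,.009),P(309,328,.009)];R=[P(53,208,.026),P(63,346,.026)]
H=[P(*c,.051) for c in((546,143),(646,143),(637,404),(536,402))]
S=[P(715,212,.012),P(710,372,.012)]
for n,a in(("lead",L),("rear",R),("head",H),("stop",S)): print(n,np.array(a)[:,:2])
n=np.linalg.norm
print("carrier w",n(L[0]-L[1]),n(R[0]-R[1]),"len",n((L[0]+L[1]-R[0]-R[1])[:2]/2),"head",[n(H[i]-H[i-1]) for i in range(4)])
hd=sum(H)/4; ax=(H[1]+H[2]-H[0]-H[3]); lat=(H[0]+H[1]-H[2]-H[3])
print("reader",hd,np.arctan2(ax[1],ax[0]),np.arctan2(lat[1],lat[0])-np.pi/2)
st=sum(S)/2; s=S[0]-S[1]; print("stop mid",st,"dir",np.arctan2(s[1],s[0])-np.pi/2,"dist",n((st-hd)[:2]))
cm=(L[0]+L[1]+R[0]+R[1])/4; v=(L[0]+L[1]-R[0]-R[1]); print("carrier",cm,np.arctan2(v[1],v[0]))
# cassette via mask
f=vision.grab_frame("top"); m=np.zeros(f.shape[:2],np.uint8); m[205:235,208:250]=(f[205:235,208:250].min(2)>150)*255
c=max(cv2.findContours(m,0,2)[0],key=cv2.contourArea); b=cv2.boxPoints(cv2.minAreaRect(c)); q=np.array([at("top",p,.010)[:2] for p in b]);print("cass",q.mean(0),[n(q[i]-q[i-1]) for i in range(4)],q)
print("mouth rails",P(498,178,.012),P(490,400,.012))
print("caps",P(402,38,.074),P(446,478,.074))
print("side reproj carrier, head corners", [proj("side",p) for p in L+H])
# side caps: ray-ray
for t,s in(((402,35),(213,204)),((446,480),(324,240))):
    c1,d1=ray("top",(t[0]/4.2+185,t[1]/4.2+155));c2,d2=ray("side",s)
    k=np.linalg.lstsq(np.c_[d1,-d2],c2-c1,rcond=None)[0]; print("tri",c1+k[0]*d1,c2+k[1]*d2)
E
```

```text
lead [[ 0.5818 -0.0855]
 [ 0.5162 -0.0861]]
rear [[0.5776 0.035 ]
 [0.5088 0.0297]]
head [[ 0.5905 -0.2046]
 [ 0.5883 -0.2518]
 [ 0.463  -0.2407]
 [ 0.4661 -0.1944]]
stop [[ 0.5643 -0.2855]
 [ 0.4847 -0.2782]]
carrier w 0.06562691167001379 0.0689922143734114 len 0.11829320336362482 head [np.float64(0.12480852295771162), np.float64(0.047224219838940776), np.float64(0.12578903750541204), np.float64(0.046409102379171945)]
reader [ 0.527  -0.2229  0.051 ] -1.6274093330276689 -1.6553180967356669
stop mid [ 0.5245 -0.2819  0.012 ] dir -1.6625512111277052 dist 0.05903885365586173
carrier [ 0.5461 -0.0267  0.0175] -1.5218751752887214
cass [ 0.5477 -0.025 ] [np.float64(0.019221296363763428), np.float64(0.06695767426376929), np.float64(0.01918764487017893), np.float64(0.06668430972744589)] [[ 0.5565  0.0091]
 [ 0.5582 -0.0579]
 [ 0.539  -0.0589]
 [ 0.5373  0.0077]]
mouth rails [ 0.5865 -0.1805  0.012 ] [ 0.476  -0.1723  0.012 ]
caps [ 0.6375 -0.1396  0.074 ] [ 0.4288 -0.153   0.074 ]
side reproj carrier, head corners [array([224.753 , 256.5045]), array([257.6455, 268.4652]), array([257.3251, 200.9017]), array([271.9507, 189.2639]), array([329.141 , 210.4013]), array([315.4804, 223.0935])]
tri [ 0.6414 -0.1399  0.0656] [ 0.6403 -0.1404  0.0651]
tri [ 0.4301 -0.1528  0.0559] [ 0.429  -0.1532  0.0557]
```

```bash
python3 - <<'E'
from h import *
for t,s in(((151,213),(155,314)),((135,327),(281,378)),((126,222),(152,340))):
    c1,d1=ray("top",t);c2,d2=ray("side",s)
    k=np.linalg.lstsq(np.c_[d1,-d2],c2-c1,rcond=None)[0]; print("tri",c1+k[0]*d1,c2+k[1]*d2)
def q(a): return [np.cos(a/2),np.sin(a/2),0,0]
p0=robot.current_tool_pos()
for p,a in(([*p0[:2],.32],None),([.543,.055,.3],-1.53),([.543,.055,.02],-1.53),([.534,-.15,.02],-1.652)):
    print(robot.inverse_kinematics(p,q(a) if a else robot.current_orientation()))
E
```

```text
tri [0.5518 0.1168 0.066 ] [0.5481 0.1149 0.0643]
tri [0.3311 0.1363 0.0842] [0.337  0.1384 0.0853]
tri [0.5335 0.1625 0.0755] [0.5175 0.1548 0.068 ]
[ 1.5136  0.3349  0.2119 -0.0003 -1.4494 -0.2587]
[ 0.3981  0.1965 -0.0242  0.     -1.3501 -0.3573]
[ 0.3981  0.462  -0.4139  0.     -0.6949 -0.3573]
[ 0.0184  0.4735 -0.3916  0.     -0.7057 -0.0996]
```

The machine's edge is at y≈0.115 with its top at z≈0.08, so there is room behind the plate. Now I'll approach and make contact.

```bash
cat >> h.py <<'E'
def q(a): return [np.cos(a/2),np.sin(a/2),0,0]
O=np.array([.528,-.2225]); YR=-1.652
def world(x,y): # reader frame -> world
    return O+x*np.array([np.cos(YR),np.sin(YR)])+y*np.array([-np.sin(YR),np.cos(YR)])
E
python3 - <<'E'
from h import *
p0=robot.current_tool_pos()
robot.gripper_to(.036)
robot.move_l([*p0[:2],.3],v=.3)
robot.movep([.543,.054,.2],q(-1.53))
robot.move_l([.543,.054,.021],v=.15)
print(robot.current_t(),robot.current_wrist_force())
r=robot.move_l([.544,.030,.021],v=.03,force_limit=1.5)
print(r,robot.current_tool_pos(),robot.current_wrist_force(),robot.current_t(),robot.current_gripper_width())
for n in("top","side"): cv2.imwrite(f"pics/{n}1.png",vision.grab_frame(n)[:,:,::-1])
f=cv2.imread("pics/top1.png")[155:290,185:375];g=cv2.imread("pics/side1.png")[170:350,150:370]
cv2.imwrite("pics/b1.png",np.hstack([cv2.resize(f,(440,313)),cv2.resize(g,(360,313))]))
E
```

```text
4.8 [ 0.2579  1.1854 -0.0032]
False [0.544 0.03  0.021] [ 0.4135  0.2774 -0.0581] 5.75 0.03598731585544611
```

View pics/b1.png

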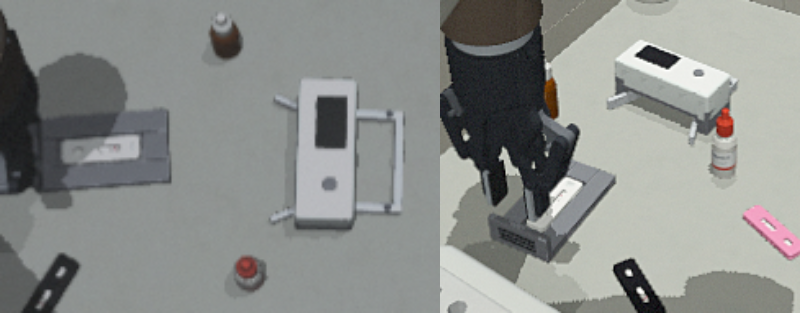

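```bash
python3 - <<'E'
from h import *
g=cv2.imread("pics/side1.png")
cv2.imwrite("pics/s1.png",cv2.resize(g[180:340,150:350],None,fx=3.5,fy=3.5,interpolation=2))
for p in([.569,.03,.01],[.519,.03,.01],[.519,.041,.01],[.544,.033,.026],[.51,.030,.026],[.51,.030,0],[.577,.035,.026]): print(p,(proj("side",np.array(p))-[150,180])*3.5)
E
```

```text
[0.569, 0.03, 0.01] [131.6146 419.8063]
[0.519, 0.03, 0.01] [224.3763 459.2653]
[0.519, 0.041, 0.01] [208.8882 475.3883]
[0.544, 0.033, 0.026] [168.8932 416.5673]
[0.51, 0.03, 0.026] [238.082 439.472]
[0.51, 0.03, 0] [243.7004 483.1476]
[0.577, 0.035, 0.026] [104.9695 393.6368]
```

View pics/s1.png

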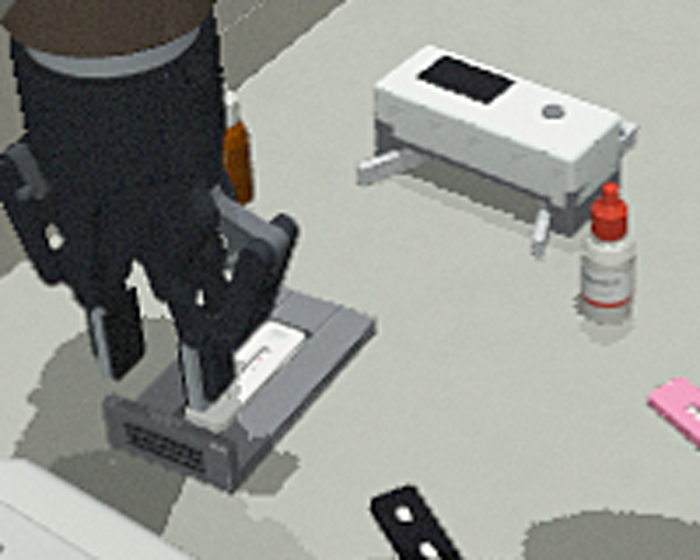

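The side view shows the fingertips at (120,378) and (205,410), hovering above the plate and clear of it. That fits the lack of force and a carrier that hasn't moved. The tips are higher than I assumed, so I'll back off and touch the surface to measure their height.

```bash
python3 - <<'E'
from h import *
robot.move_l([.543,.030,.05],v=.1)
robot.move_l([.543,.060,.05],v=.1)
robot.move_l([.543,.060,.021],v=.1); robot.hold(.2)
print(robot.current_wrist_force())
r=robot.move_l([.543,.060,-.012],v=.02,force_limit=4)
print(r,robot.current_tool_pos(),robot.current_wrist_force(),robot.current_t())
g=vision.grab_frame("side")[:,:,::-1]
cv2.imwrite("pics/s2.png",cv2.resize(g[180:340,150:350],None,fx=3.5,fy=3.5,interpolation=2))
E
```

```text
[-0.3194 -0.1525 -0.1457]
False [ 0.5431  0.06   -0.0119] [ 0.0205  0.2649 -0.8499] 9.1833
```

View pics/s2.png

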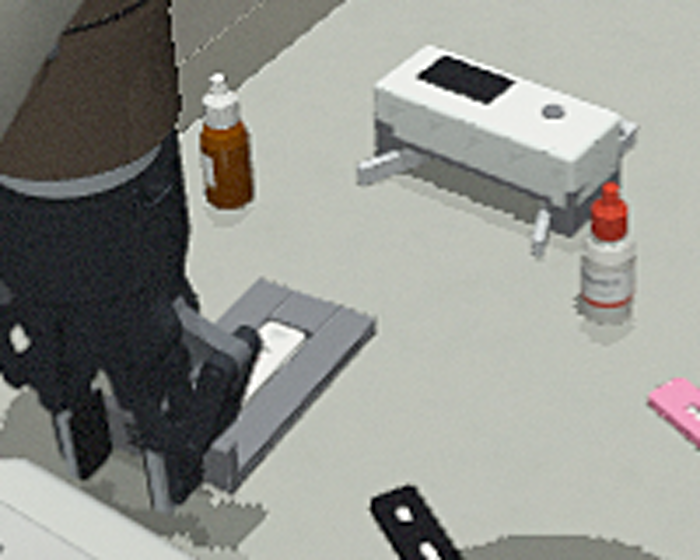

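At TCP z=-0.012 the tips hang just above the surface at about (90,475) and (170,510), clearly behind the plate. I'll push at z=-0.008, turning onto the lane's axis before the mouth.

```bash
python3 - <<'E'
from h import *
robot.move_l([.543,.060,-.008],v=.05)
print(robot.move_l([.543,.042,-.008],v=.03,force_limit=6),robot.current_tool_pos(),robot.current_wrist_force())
w=world(-.191,0)
print(robot.move_l([*w,-.008],rot=q(YR),v=.03,force_limit=12),robot.current_tool_pos(),robot.current_wrist_force(),robot.current_t())
for n in("top","side"): cv2.imwrite(f"pics/{n}3.png",vision.grab_frame(n)[:,:,::-1])
f=cv2.imread("pics/top3.png")[165:265,215:365];g=cv2.imread("pics/side3.png")[170:310,180:350]
cv2.imwrite("pics/b3.png",np.hstack([cv2.resize(f,(450,300)),cv2.resize(g,(350,300))]))
E
```

```text
False [ 0.543   0.0419 -0.008 ] [ 0.1184 -0.2478  0.7271]
False [ 0.5435 -0.0321 -0.008 ] [ 0.6297  0.1821 -0.3772] 12.8583
```

View pics/b3.png

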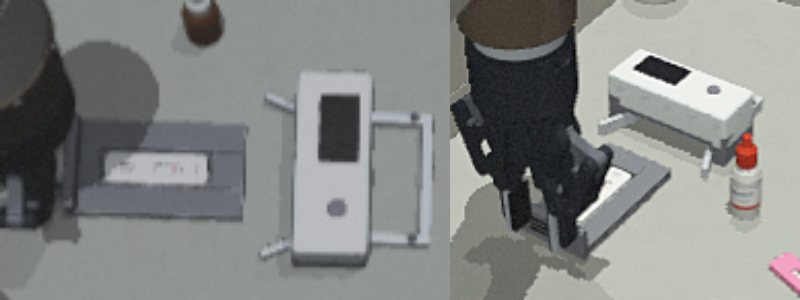

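The push works. The carrier is turned nearly onto the lane, with leading corners at (245,125) and (242,218) and the mouth rails at (266,97) and (262,253) in the top crop. The cassette is in its recess. Now I measure the offset in the reader frame.

```bash
cat >> h.py <<'E'
def toR(p):
    d=np.array(p)[:2]-O; c,s=np.cos(YR),np.sin(YR); return np.array([c*d[0]+s*d[1],-s*d[0]+c*d[1]])
def cass(box):
    f=vision.grab_frame("top"); x0,x1,y0,y1=box; m=np.zeros(f.shape[:2],np.uint8)
    m[y0:y1,x0:x1]=(f[y0:y1,x0:x1].min(2)>150)*255
    m=cv2.morphologyEx(m,cv2.MORPH_CLOSE,np.ones((5,5)))
    c=max(cv2.findContours(m,0,2)[0],key=cv2.contourArea); b=cv2.boxPoints(cv2.minAreaRect(c))
    r=np.array([toR(at("top",p,.010)) for p in b]); r=r[np.argsort(r[:,0])]
    a=r[2:].mean(0)-r[:2].mean(0); return r.mean(0),np.arctan2(a[1],a[0]),np.linalg.norm(a)
E
python3 - <<'E'
from h import *
P=lambda u,v,z: toR(at("top",(u/3+215-.3,v/3+165-.3),z))
print("lead",P(245,125,.009),P(242,218,.009),"rails",P(266,97,.012),P(262,253,.012),"stop",P(422,125,.012),P(421,235,.012),"tool",toR(robot.current_tool_pos()))
print(cass((240,290,205,235)))
E
```

```text
lead [-0.0598  0.0353] [-0.059 -0.03 ] rails [-0.0462  0.0548] [-0.0443 -0.0542] stop [0.061  0.0386] [ 0.0618 -0.0382] tool [-0.191  0.   ]
(array([-0.1194,  0.003 ]), np.float64(0.033567655141601406), np.float64(0.067444747914132))
```

```bash
python3 - <<'E'
from h import *
def go(x,a,v,fl):
    r=robot.move_l([*world(x,0),-.008],rot=q(a),v=v,force_limit=fl)
    print(r,toR(robot.current_tool_pos()),robot.current_wrist_force(),robot.current_t())
    return r
if not go(-.13,YR-.015,.03,10): 
    print(cass((260,305,205,240)))
    if not go(-.085,YR,.03,10): go(-.062,YR,.015,8)
for n in("top","side"): cv2.imwrite(f"pics/{n}4.png",vision.grab_frame(n)[:,:,::-1])
f=cv2.imread("pics/top4.png")[165:265,215:365];g=cv2.imread("pics/side4.png")[150:290,190:360]
cv2.imwrite("pics/b4.png",np.hstack([cv2.resize(f,(450,300)),cv2.resize(g,(350,300))]))
E
```

```text
False [-0.13  0.  ] [0.8269 0.5216 0.4882] 15.1917
(array([-0.0667,  0.0021]), np.float64(-0.03033793399289071), np.float64(0.04910913652731542))
False [-0.0849 -0.0001] [ 0.2187 -0.5614  0.8031] 16.8917
True [-0.0714 -0.0002] [0.1403 1.7265 0.7733] 17.85
```

View pics/b4.png

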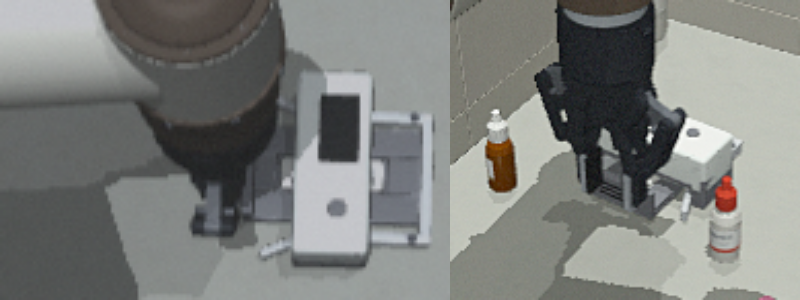

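The carrier's leading edge meets the stop bar at about crop x=420, and the force stop fired at the predicted place. I'll press once more gently, withdraw and check.

```bash
python3 - <<'E'
from h import *
print(robot.move_l([*world(-.066,0),-.008],v=.015,force_limit=8),toR(robot.current_tool_pos()))
robot.move_l([*world(-.11,0),-.008],v=.06)
robot.move_l([*world(-.11,0),.2],v=.2)
robot.move_l([*world(-.30,0),.2],v=.2)
print(robot.current_t())
for n in("top","side"): cv2.imwrite(f"pics/{n}5.png",vision.grab_frame(n)[:,:,::-1])
f=cv2.imread("pics/top5.png")[155:290,265:375]
g=cv2.imread("pics/side5.png")[150:290,190:360]
cv2.imwrite("pics/b5.png",np.hstack([cv2.resize(f,(440,540),interpolation=2),cv2.resize(g,(360,540))]))
E
```

```text
True [-0.0715 -0.0003]
21.2583
```

View pics/b5.png

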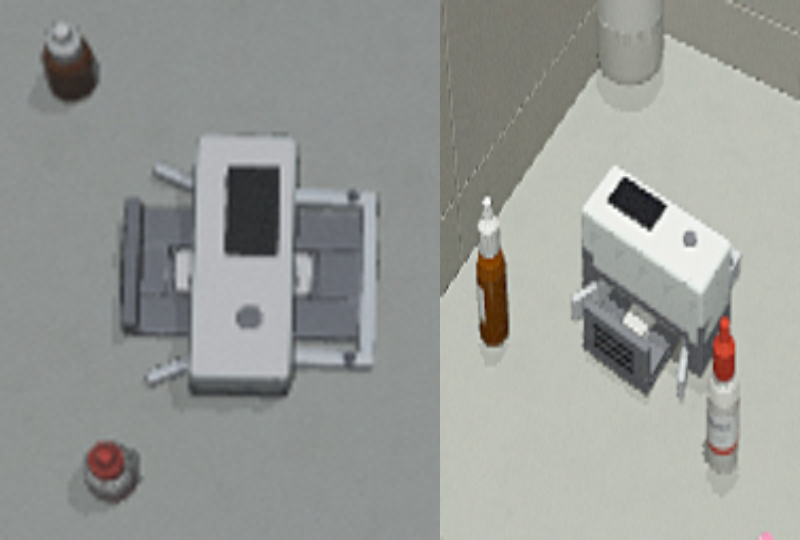

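The carrier sits flush against the stop bar (crop x≈360), centred between the rails and square. The cassette shows on both sides of the head in its recess, the bottles haven't moved and the hand is clear.

```bash
python3 -c "
from plant import robot
print(robot.job_done())"
```

```text
the job is handed in; nothing more can be done
None
```

The carrier is pushed home, square against the stop bar with the cassette in its recess; the bottles stand where they were, the hand is clear, and the job was handed in at about 21 s (no verdict was returned).

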